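# Shut the dust out of the white cups

## Robot

A 7-joint arm with a two-finger parallel gripper is mounted at the origin on the work surface. World frame = base frame: x ahead of the robot, y to its left, z up, the work surface at z = 0. Lengths are in m, angles in rad, forces in N, time in s.
With the tool pointing down it reaches from about 0.4 to 0.85 m from the base axis. Payload 4.4 kg.
Tool frame: the origin (TCP) lies on the centre line of the jaws, within the pads' length; the fingertips stand 25 mm ahead of it and the grasp point (between the pads) lies 6 mm ahead of it; z points along the fingers, y is the line along which they close (so a half turn about z gives the same grasp; the last joint's range is limited). The gripper opens to 94 mm and grips with 3 to 60 N. Pads are 16 mm wide; open, the fingers measure 119 mm over their backs; the gripper's body (75 mm by 177 mm) begins 78 mm behind the grasp point.
Start: joints at [-1.325, 0.628, 0.038, 1.517, -0.027, 0.996, -0.02], TCP at [0.199, 0.619, 0.23] pointing down, gripper open.
Joint ranges: [-3.06, 3.06], [-0.37, 2.12], [-1.25, 1.32], [0.18, 2.47], [-1.1, 4.24], [0.23, 1.98], [-2.94, 2.94]. Speed limits (rad/s): [2.57, 2.57, 3.14, 3.14, 3.14, 3.14, 3.14].

## Interface

Orientations are given as a rotation vector (axis times angle).
In Python, from plant import r, viewer gives the robot as it stands.
- The arm moves only by the shell command python3 -m pendant 'ROWS'. ROWS is JSON, a list that holds one entry, the list of rows, each a list of 7 numbers: the turn, a rotation vector about the world's x, y, z each as a share of 45 degrees, from -1 to 1, then the shift along the world's x, y, z each as a share of 0.025 m, from -1 to 1, then the opening, from -1 (shut) to 1 (fully open). In form: [[[ax, ay, az, tx, ty, tz, claw], ...]]. A call has 1 to 8 rows; each row shifts and turns the commanded pose from where the row before left it; what a row does not reach is not made up. A row lasts 1/12 s, in which the tool goes at most 41.7 mm and 7.16 degrees, less where a joint would pass 70% of its speed; a pose out of reach is approached as far as the arm can. A call with a number of a shift or a turn outside -1 to 1 is refused whole. A call with a gripper value outside its range is refused whole. The fingers move at their own pace and stop on an object; the grip force is fixed at half the most. Time passes only in rows, so rows that do not move let the fingers close. It gives the time, the measured TCP pose, the force, the opening and the grip force at its end, in the units of the state.
- r.sense(): the state, without advancing time (a new reading comes with each control period).
- viewer.read_camera(name): name is "scene" or "top" or "wrist"; returns a dict with "frame" (420x560x3 uint8, red, green, blue), "depth" (420x560 float32, m along the optical axis (not along the pixel's ray), 0 where there is no reading), "fov_y" (degrees; the focal length in pixels is half the picture's height over the tangent of half this angle, whatever the lens; pixels are square), "cx", "cy" (the principal point, pixels), "R" (3x3) and "t" (3): a world point X has camera coordinates R X + t. Camera axes: x right, y down, z forward; pixel columns grow to the right and rows downward; lengths in m; the calibration is good to about 2 mm. A picture is of the moment at which its call begins.
- r.hand_in(): hands the job in; it is judged then, once.
The state is a dict: "time": time; "joints": joint angles; "qd": joint speeds; "joint_efforts": joint torques, N m; "tcp_pos": TCP position; "eef_rot": TCP orientation; "ft_force": force on the tool from outside, world axes, zero at the start; "ft_torque": the same for the moment, N m; "width": opening from 0.0 (shut) to 1.0 (fully open); "grip_force": force on a finger pad.
Only numpy, scipy, OpenCV 4.12 (cv2) and the standard library are available. Lean on these libraries where they do the work, as an engineer would, in place of code of your own. Each camera call takes 0.05 s, during which the arm holds its last target. There are 200 camera calls.

## Task

The drawers of the three small bench units stand open. With the fingertips, gently push fully shut the two drawers that hold the white cups, to keep the dust off them, without slamming or forcing them or tipping a cup; leave the drawer with the terracotta cup standing open just as it is, so that the cup goes on drying. Do not pick anything up, and leave the other things on the bench where they are.

Things in the scene. Friction and masses are not known exactly. Their poses are not given: they have to be found in the camera images.
- unit_a: bench drawer unit, black box 200 deep x 150 wide x 100 high mm, fixed to the bench, walls 6 mm, open at its front; origin at the centre of its underside, x axis points from its front to its back (so a push along +x shuts its drawer), z up; holds a white cup, is to be shut
- drawer_a (a joint): how far the drawer is pulled out towards the unit's -x, in m: 0 fully shut, 0.14 the most; no spring, slides with about 2 N of friction and stays where it is left; a firm stop at 0; holds a white cup, is to be shut
- pull_a (a point): middle of the outer edge of the black pull lip of that drawer, 82 mm above the bench; the lip is 70 wide, 12 deep, 10 high mm and sticks out 12 mm from the grey front panel (146 wide, from 6 to 94 mm high); moves with the drawer, axes as the unit's, so shut it lies 120 mm to the unit's -x; holds a white cup, is to be shut
- unit_b: bench drawer unit, black box 200 deep x 150 wide x 100 high mm, fixed to the bench, walls 6 mm, open at its front; origin at the centre of its underside, x axis points from its front to its back (so a push along +x shuts its drawer), z up; holds the other white cup, is to be shut
- drawer_b (a joint): how far the drawer is pulled out towards the unit's -x, in m: 0 fully shut, 0.14 the most; no spring, slides with about 2 N of friction and stays where it is left; a firm stop at 0; holds the other white cup, is to be shut
- pull_b (a point): middle of the outer edge of the black pull lip of that drawer, 82 mm above the bench; the lip is 70 wide, 12 deep, 10 high mm and sticks out 12 mm from the grey front panel (146 wide, from 6 to 94 mm high); moves with the drawer, axes as the unit's, so shut it lies 120 mm to the unit's -x; holds the other white cup, is to be shut
- unit_c: bench drawer unit, black box 200 deep x 150 wide x 100 high mm, fixed to the bench, walls 6 mm, open at its front; origin at the centre of its underside, x axis points from its front to its back (so a push along +x shuts its drawer), z up; holds the terracotta cup, is to stay open as it is
- drawer_c (a joint): how far the drawer is pulled out towards the unit's -x, in m: 0 fully shut, 0.14 the most; no spring, slides with about 2 N of friction and stays where it is left; a firm stop at 0; holds the terracotta cup, is to stay open as it is
- pull_c (a point): middle of the outer edge of the black pull lip of that drawer, 82 mm above the bench; the lip is 70 wide, 12 deep, 10 high mm and sticks out 12 mm from the grey front panel (146 wide, from 6 to 94 mm high); moves with the drawer, axes as the unit's, so shut it lies 120 mm to the unit's -x; holds the terracotta cup, is to stay open as it is
- white_cup_a: white cup 60 mm across and 55 high, about 120 g, loose, upright, standing in the pulled-out part of the drawer, on its floor 16 mm above the bench; origin at the centre of its underside; stands in the drawer of unit_a
- white_cup_b: white cup 60 mm across and 55 high, about 120 g, loose, upright, standing in the pulled-out part of the drawer, on its floor 16 mm above the bench; origin at the centre of its underside; stands in the drawer of unit_b
- clay_cup: terracotta (orange-brown) cup 60 mm across and 55 high, about 120 g, loose, upright, standing in the pulled-out part of the drawer, on its floor 16 mm above the bench; origin at the centre of its underside; stands in the drawer of unit_c
- sponge: red sponge block 75 x 50 x 30 mm lying on the bench nearer the robot than the drawers; origin under its centre; bystander
- brush: glaze brush 140 mm long, lying on the bench nearer the robot than the drawers, lying across in front of the gap between two drawers, under 30 mm high; origin about its middle; bystander
- trimmed_bowl: pale bowl standing foot upwards, 110 mm across, 64 high, left of the drawers; origin under its centre; bystander
- steel_bowl: steel bowl 150 mm across, 65 high, right of the drawers; origin under its centre; bystander
- tumbler: clear tumbler 66 mm across, 100 high, right of the drawers; origin under its centre; bystander
- water_bottle: clear bottle with blue label 64 mm across, 190 high, left of the drawers; origin under its centre; bystander
There are look-alikes about, which are no part of the job. What is shaped like the white_cup_b but purple is not meant. There is more than one size of the clay_cup; the job needs the smaller.

How it is judged:
By the outcome, as a careful person would: the job done as asked, in the order asked, and still so for the second after the job is handed in, with the robot touching nothing.
It also fails if it takes over 48 s, if anything falls off the work surface, if the arm or the gripper's body presses on something with over 40 N, if the wrist force passes 120 N, or if a joint passes its speed limit or range.

## Working session

There is one attempt and no reset: what is moved stays moved. The work goes in short steps, Python scripts to look and compute and a shell command to move; the robot and the scene stay as the last step left them, time stands still between calls to the robot, and variables do not carry over. Pictures are saved under pics/ and viewed, at most 10 in all, crops included, and the job is handed in when it is done.

```bash
mkdir -p pics; python3 - <<'E'
from plant import r, viewer
import cv2,numpy as np
s=r.sense();print(s['time'],s['tcp_pos'],s['eef_rot'],s['width'])
for n in("scene","top"):
    c=viewer.read_camera(n);cv2.imwrite(f"pics/{n}0.png",c['frame'][:,:,::-1]);np.savez(f"{n}0.npz",**c)
    print(n,c['fov_y'],c['cx'],c['cy'],c['R'],c['t'])
E
```

```text
0.0 [0.19916294 0.61806876 0.22957806] [-4.87700844e-01 -3.10322263e+00  2.93805377e-03] 1.0010585492062114
scene 50.96684888826701 276.529341766329 210.38902744520837 [[-0.64816875  0.76144731 -0.00867613]
 [ 0.59310044  0.4976549  -0.63290716]
 [-0.47760774 -0.41537646 -0.77417908]] [ 0.39181461 -0.27818043  1.69771931]
top 56.224285029042775 276.6329195210506 207.99662912876482 [[ 0.01387089 -0.99990016 -0.00269528]
 [-0.9809134  -0.01308455 -0.19400438]
 [ 0.19394975  0.00533485 -0.98099696]] [0.0052892  0.54856457 1.13891791]
```

View pics/scene0.png

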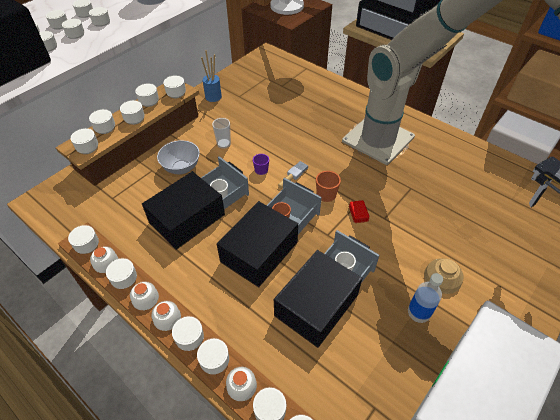

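View pics/top0.png

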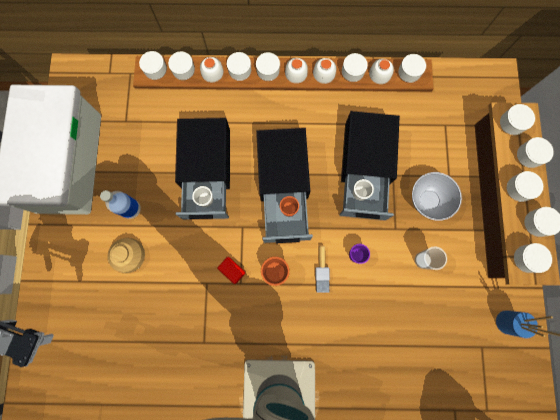

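The top view shows white cups in the left drawer (203,195) and the right drawer (363,188), and the small terracotta cup in the middle drawer (289,206). 

The look-alikes are the bigger terracotta pot on the bench (275,271), the purple cup (359,254) and the shelf cups along the edges. The sponge is at (231,270) and the brush at (322,270). I'll push the left and right drawers.

```bash
cat > h.py <<'E'
import numpy as np,cv2
def cloud(c):
    h,w=c['depth'].shape;f=h/2/np.tan(np.radians(float(c['fov_y']))/2)
    v,u=np.mgrid[:h,:w];d=c['depth'];p=np.stack([(u-c['cx'])/f*d,(v-c['cy'])/f*d,d],-1)
    return (p-c['t'])@c['R']
def px(c,X):
    q=c['R']@np.array(X)+c['t'];f=210/np.tan(np.radians(float(c['fov_y']))/2);return (q[:2]/q[2]*f+[c['cx'],c['cy']])
E
python3 - <<'E'
from h import *
B={'L':((-.0),170,112,235,222),'M':(0,250,122,315,245),'R':(0,336,105,403,222)}
for n in('top','scene'):
    c=dict(np.load(n+'0.npz'));P=cloud(c);F=c['frame'].astype(int)
    if n=='top':
        for k,(_,u0,v0,u1,v1) in B.items():
            p=P[v0:v1,u0:u1];g=F[v0:v1,u0:u1].sum(-1)
            m=(g<120)&(abs(p[...,2]-.1)<.012)
            q=p[m];rc=cv2.minAreaRect(q[:,:2].astype(np.float32)*1000);box=cv2.boxPoints(rc)
            print(k,'unit',m.sum(),np.median(q[:,2]),rc,box.round().tolist())
            vals=[(m.sum())]
            # panel/lip: everything high and nearer robot than unit
            m2=(p[...,2]>.07)&(p[...,2]<.115)&(p[...,0]<rc[0][0]/1000-.12)
            q=p[m2];print('  front',len(q),q.min(0).round(3),q.max(0).round(3))
    # bystanders
    if n=='top':
        for nm,(u,v) in dict(sponge=(231,270),pot=(275,271),brush=(322,270),purple=(359,254),cupL=(203,195),cupM=(289,206),cupR=(363,188),bottle=(122,204),bowl=(126,256),steel=(437,197),tumb=(436,258)).items():
            w=P[v-12:v+13,u-12:u+13].reshape(-1,3);print(nm,P[v,u].round(3),'zmax',w[:,2].max().round(3))
    a,b=((140,480,120,700)if n=='top' else(0,0,0,0))
c=dict(np.load('top0.npz'));im=c['frame'][100:290,90:470,::-1];cv2.imwrite('pics/crop.png',cv2.resize(im,None,fx=2.1,fy=2.1,interpolation=2))
E
```

```text
L unit 3102 0.10024326413622626 ((663.1023559570312, 240.58792114257812), (304.4783020019531, 148.67160034179688), 1.8927106857299805) [[508.0, 310.0], [513.0, 161.0], [818.0, 171.0], [813.0, 320.0]]
  front 292 [0.509 0.165 0.071] [0.53 0.31 0.1 ]
M unit 3135 0.10042006592053176 ((613.28662109375, -7.894676208496094), (342.19256591796875, 147.658203125), 4.015294075012207) [[437.0, 54.0], [448.0, -94.0], [789.0, -70.0], [779.0, 78.0]]
  front 274 [ 0.441 -0.091  0.071] [0.466 0.054 0.099]
R unit 3147 0.10053483437803563 ((678.8502197265625, -267.54180908203125), (150.6094512939453, 323.06787109375), 84.65657043457031) [[511.0, -327.0], [833.0, -358.0], [847.0, -208.0], [525.0, -178.0]]
  front 296 [ 0.517 -0.328  0.07 ] [ 0.544 -0.182  0.1  ]
sponge [0.361 0.147 0.035] zmax 1.224
pot [0.361 0.015 0.011] zmax 1.224
brush [ 0.366 -0.127  0.016] zmax 1.224
purple [ 0.417 -0.244  0.002] zmax 1.224
cupL [0.593 0.244 0.023] zmax 1.224
cupM [ 0.562 -0.026  0.021] zmax 1.224
cupR [ 0.622 -0.258  0.024] zmax 1.224
bottle [0.54  0.454 0.126] zmax 1.224
bowl [0.397 0.453 0.064] zmax 1.224
steel [ 0.601 -0.497  0.002] zmax 1.224
tumb [ 0.405 -0.464  0.045] zmax 1.224Traceback (most recent call last):
  File "<stdin>", line 19, in <module>
ValueError: too many values to unpack (expected 2)
```

```bash
python3 - <<'E'
from h import *
c=dict(np.load('top0.npz'));P=cloud(c);F=c['frame'].astype(int)
B={'L':(170,105,235,222),'M':(250,115,315,245),'R':(336,100,403,222)}
for k,(u0,v0,u1,v1) in B.items():
    p=P[v0:v1,u0:u1].reshape(-1,3);g=F[v0:v1,u0:u1].reshape(-1,3).sum(-1)
    q=p[abs(p[:,2]-.1)<.005]
    back=q[:,0].max(); u=q[q[:,0]>back-.19]; u=u[u[:,0]<back-.02]
    # side edges: lines through per-x extrema
    bins=np.round(u[:,0]/.006); lo=[];hi=[];
    for b in np.unique(bins):
        s=u[bins==b]
        if len(s)>10: lo.append(s[s[:,1].argmin(),:2]);hi.append(s[s[:,1].argmax(),:2])
    sl=[np.polyfit(*np.array(e).T,1) for e in(lo,hi)]
    th=np.arctan(np.mean([s[0] for s in sl])); R=np.array([[np.cos(th),-np.sin(th)],[np.sin(th),np.cos(th)]])
    # local frame
    L=q[:,:2]@R; LP=p[:,:2]@R
    ubk=np.percentile(L[:,0],99.5); ul=L[L[:,0]>ubk-.19]; yc=(np.percentile(ul[:,1],.5)+np.percentile(ul[:,1],99.5))/2
    hist=[(round(x,3),int(((L[:,0]>x)&(L[:,0]<=x+.005)).sum())) for x in np.arange(ubk-.23,ubk-.17,.005)]
    lip=(p[:,2]>.08)&(p[:,2]<.09)&(LP[:,0]<ubk-.23)&(abs(LP[:,1]-yc)<.03); pan=(abs(p[:,2]-.094)<.003)&(LP[:,0]<ubk-.23)
    xl=np.percentile(LP[lip,0],3) if lip.sum() else None
    print(k,'deg',np.degrees([np.arctan(s[0]) for s in sl]),np.degrees(th),'back',ubk,'yc',yc,'width',np.ptp(ul[:,1]),'lip',lip.sum(),xl,'panel',pan.sum(),np.percentile(LP[pan,0],[3,97]))
    print(hist)
    print('  centre',R@[ubk-.1,yc],'lip pt',R@[xl,yc],'shut lip',R@[ubk-.22,yc],'open',ubk-.22-xl,'dir',R[:,0])
im=c['frame'][100:290,90:470,::-1];cv2.imwrite('pics/crop.png',cv2.resize(im,None,fx=2.1,fy=2.1,interpolation=2))
# second view check: back edges/lip in scene
s=dict(np.load('scene0.npz'));Q=cloud(s);G=s['frame'].astype(int)
m=(abs(Q[...,2]-.1)<.004)&(G.sum(-1)<120)
n,l,st,_=cv2.connectedComponentsWithStats(m.astype(np.uint8))
for i in range(1,n):
    if st[i,4]>1000: print('scene unit',cv2.minAreaRect(Q[l==i][:,:2].astype(np.float32)*1000), Q[l==i][:,2].mean())
E
```

```text
L deg [0.9931418  2.15623893] 1.5748526439180923 back 0.8238534081903208 yc 0.22409746042473913 width 0.1501491718794755 lip 94 0.5156164905809023 panel 113 [0.52734003 0.53509646]
[(np.float64(0.594), 0), (np.float64(0.599), 0), (np.float64(0.604), 0), (np.float64(0.609), 0), (np.float64(0.614), 0), (np.float64(0.619), 0), (np.float64(0.624), 74), (np.float64(0.629), 86), (np.float64(0.634), 74), (np.float64(0.639), 86), (np.float64(0.644), 79), (np.float64(0.649), 78)]
  centre [0.71742114 0.24390641] lip pt [0.50926288 0.23818345] shut lip [0.59746647 0.24060846] open 0.08823691760941854 dir [0.99962227 0.0274829 ]
M deg [3.23261941 3.37628765] 3.3044587264575536 back 0.7851573587505127 yc -0.04238341988249438 width 0.15163613297727313 lip 85 0.44054637888381243 panel 121 [0.45230961 0.46022179]
[(np.float64(0.555), 0), (np.float64(0.56), 0), (np.float64(0.565), 0), (np.float64(0.57), 0), (np.float64(0.575), 0), (np.float64(0.58), 4), (np.float64(0.585), 83), (np.float64(0.59), 87), (np.float64(0.595), 77), (np.float64(0.6), 92), (np.float64(0.605), 80), (np.float64(0.61), 76)]
  
[... 220 characters left out ...]
31505811 yc -0.20781692421634157 width 0.15084612458487948 lip 89 0.539046787865201 panel 124 [0.55077532 0.55875342]
[(np.float64(0.632), 0), (np.float64(0.637), 0), (np.float64(0.642), 0), (np.float64(0.647), 0), (np.float64(0.652), 0), (np.float64(0.657), 1), (np.float64(0.662), 73), (np.float64(0.667), 84), (np.float64(0.672), 78), (np.float64(0.677), 81), (np.float64(0.682), 79), (np.float64(0.687), 78)]
  centre [ 0.74092862 -0.27343932] lip pt [ 0.51888122 -0.25401102] shut lip [ 0.62138533 -0.26297974] open 0.1028957352853801 dir [ 0.99619405 -0.08716319]
scene unit ((743.34716796875, -271.13751220703125), (154.76422119140625, 199.7794647216797), 84.9764633178711) 0.09869263095272755
```

View pics/crop.png

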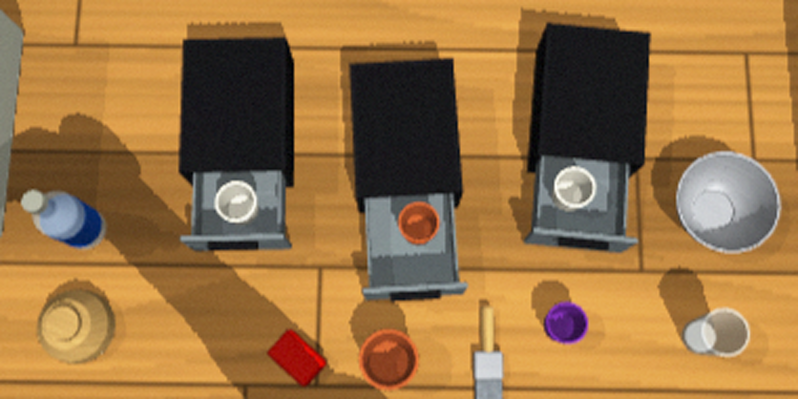

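The crop confirms it: the left and right drawers hold the white cups and the middle one the small terracotta cup. The purple cup stands just in front of the right drawer. Panel heights, 150 mm widths and shut geometry all agree. I'm moving to the left drawer now.

```bash
python3 -m pendant '[[[0,0,0.14,0.64,-0.95,0,-1],[0,0,0.14,0.64,-0.95,0,-1],[0,0,0.14,0.64,-0.95,0,-1],[0,0,0,0.64,-0.95,0,-1],[0,0,0,0.64,-0.95,0,-1],[0,0,0,0.64,-0.95,0,-1],[0,0,0,0.64,-0.95,0,-1],[0,0,0,0.64,-0.95,0,-1]]]'
python3 -m pendant '[[[0,0,0,0.64,-0.95,0,-1],[0,0,0,0.64,-0.95,0,-1],[0,0,0,0.64,-0.95,0,-1],[0,0,0,0.64,-0.95,0,-1],[0,0,0,0.64,-0.95,0,-1],[0,0,0,0.64,-0.95,0,-1],[0,0,0,0.64,-0.95,0,-1],[0,0,0,0,0,0,-1]]]'
```

```text
time: 0.77
tcp_pos: [0.3279, 0.4272, 0.2302]
eef_rot: [0.028, -3.141, 0.001]
ft_force: [-1.0, -0.3, -0.7]
width: 0.471
grip_force: 0.0
time: 1.43
tcp_pos: [0.4428, 0.2562, 0.2303]
eef_rot: [-0.015, 3.14, -0.006]
ft_force: [0.2, -0.8, -1.0]
width: 0.006
grip_force: 0.0
```

```bash
python3 -m pendant '[[[0,0,0,0.6,-0.76,0,-1],[0,0,0,0,0,-0.93,-1],[0,0,0,0,0,-0.93,-1],[0,0,0,0,0,-0.93,-1],[0,0,0,0,0,-0.93,-1],[0,0,0,0,0,-0.93,-1],[0,0,0,0,0,-0.93,-1],[0,0,0,0,0,0,-1]]]'
python3 - <<'E'
from plant import viewer
from h import *
c=viewer.read_camera('wrist');cv2.imwrite('pics/w1.png',c['frame'][:,:,::-1])
c=viewer.read_camera('scene');cv2.imwrite('pics/s1.png',cv2.resize(c['frame'][180:330,240:440,::-1],None,fx=3,fy=3))
E
```

```text
time: 2.1
tcp_pos: [0.4516, 0.2423, 0.0873]
eef_rot: [0.029, -3.135, 0.006]
ft_force: [0.1, 0.3, 0.3]
width: 0.005
grip_force: 0.0
```

View pics/s1.png

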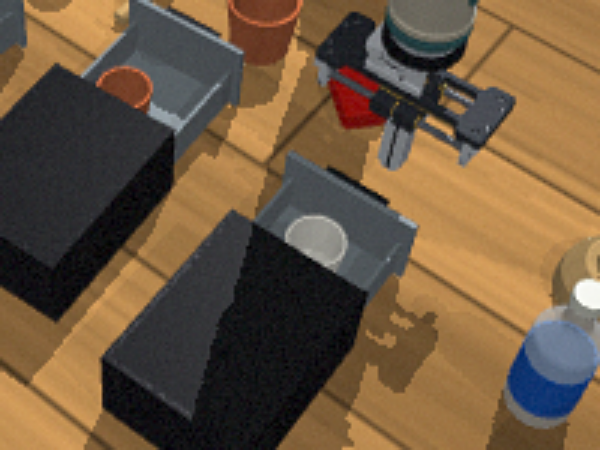

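The closed fingers stand centred in front of the left drawer's pull lip and touch nothing. Next is a gentle approach and push.

```bash
python3 -m pendant '[[[0,0,0,0.4,-0.1,0,-1],[0,0,0,0.4,0,0,-1],[0,0,0,0.4,0,0,-1],[0,0,0,0.2,0,0,-1],[0,0,0,0.1,0,0,-1],[0,0,0,0.1,0,0,-1],[0,0,0,0.1,0,0,-1],[0,0,0,0.1,0,0,-1]]]'
python3 -m pendant '[[[0,0,0,0.1,0,0,-1],[0,0,0,0.1,0,0,-1],[0,0,0,0.1,0,0,-1],[0,0,0,0.1,0,0,-1],[0,0,0,0.1,0,0,-1],[0,0,0,0.1,0,0,-1],[0,0,0,0.12,0,0,-1],[0,0,0,0.12,0,0,-1]]]'
```

```text
time: 2.87
tcp_pos: [0.4988, 0.2409, 0.0909]
eef_rot: [0.029, -3.14, 0.0]
ft_force: [-1.8, -0.5, 1.0]
width: 0.004
grip_force: 0.9
time: 3.53
tcp_pos: [0.5205, 0.2412, 0.0909]
eef_rot: [0.029, -3.141, -0.0]
ft_force: [-2.4, 1.2, -0.3]
width: 0.005
grip_force: 1.1
```

```bash
python3 -m pendant '[[[0,0,0,0.14,0,0,-1],[0,0,0,0.14,0,0,-1],[0,0,0,0.14,0,0,-1],[0,0,0,0.14,0,0,-1],[0,0,0,0.14,0,0,-1],[0,0,0,0.14,0,0,-1],[0,0,0,0.14,0,0,-1],[0,0,0,0.14,0,0,-1]]]'
python3 -m pendant '[[[0,0,0,0.14,0,0,-1],[0,0,0,0.14,0,0,-1],[0,0,0,0.14,0,0,-1],[0,0,0,0.12,0,0,-1],[0,0,0,0.12,0,0,-1],[0,0,0,0.1,0,0,-1],[0,0,0,0.08,0,0,-1],[0,0,0,0.06,0,0,-1]]]'
```

```text
time: 4.2
tcp_pos: [0.5487, 0.2409, 0.091]
eef_rot: [0.028, -3.141, -0.0]
ft_force: [-1.8, 0.5, -0.7]
width: 0.006
grip_force: 1.1
time: 4.87
tcp_pos: [0.5712, 0.2409, 0.091]
eef_rot: [-0.028, 3.141, 0.0]
ft_force: [-2.5, 1.3, 0.7]
width: 0.005
grip_force: 1.0
```

```bash
python3 -m pendant '[[[0,0,0,0.06,0,0,-1],[0,0,0,0.06,0,0,-1],[0,0,0,0.05,0,0,-1]]]'
```

```text
time: 5.12
tcp_pos: [0.5752, 0.2409, 0.091]
eef_rot: [0.028, -3.141, -0.0]
ft_force: [-1.2, 1.7, 0.5]
width: 0.006
grip_force: 1.0
```

Remaining is about 13 mm; continuing in 1–1.5 mm rows until the force rises.

```bash
python3 -m pendant '[[[0,0,0,0.06,0,0,-1],[0,0,0,0.06,0,0,-1],[0,0,0,0.06,0,0,-1],[0,0,0,0.05,0,0,-1],[0,0,0,0.05,0,0,-1],[0,0,0,0.04,0,0,-1]]]'
```

```text
time: 5.62
tcp_pos: [0.5833, 0.2409, 0.091]
eef_rot: [-0.028, 3.141, 0.0]
ft_force: [-1.6, 0.8, 0.5]
width: 0.004
grip_force: 1.0
```

```bash
python3 -m pendant '[[[0,0,0,0.04,0,0,-1],[0,0,0,0.03,0,0,-1]]]'
```

```text
time: 5.78
tcp_pos: [0.585, 0.2409, 0.091]
eef_rot: [-0.028, 3.141, 0.0]
ft_force: [-2.1, 0.5, 0.1]
width: 0.006
grip_force: 1.0
```

```bash
python3 -m pendant '[[[0,0,0,0.03,0,0,-1],[0,0,0,0.03,0,0,-1]]]'
```

```text
time: 5.95
tcp_pos: [0.5864, 0.2409, 0.0909]
eef_rot: [0.028, -3.141, -0.0]
ft_force: [-1.9, 2.4, -0.7]
width: 0.007
grip_force: 1.0
```

```bash
python3 -m pendant '[[[0,0,0,0.03,0,0,-1],[0,0,0,0.03,0,0,-1]]]'
```

```text
time: 6.12
tcp_pos: [0.5876, 0.2409, 0.0909]
eef_rot: [0.028, -3.141, 0.0]
ft_force: [-4.9, 1.6, 1.2]
width: 0.01
grip_force: 1.9
```

```bash
python3 -m pendant '[[[0,0,0,0.03,0,0,-1],[0,0,0,0.03,0,0,-1]]]'
```

```text
time: 6.28
tcp_pos: [0.5877, 0.241, 0.0909]
eef_rot: [0.029, -3.138, 0.001]
ft_force: [-7.0, 0.9, 4.3]
width: 0.005
grip_force: 3.6
```

```bash
python3 -m pendant '[[[0,0,0,0.03,0,0,-1],[0,0,0,0.02,0,0,-1]]]'
```

```text
time: 6.45
tcp_pos: [0.5877, 0.241, 0.0909]
eef_rot: [0.029, -3.136, 0.002]
ft_force: [-9.1, 0.2, 6.5]
width: 0.007
grip_force: 4.6
```

Left drawer is at its stop: TCP stands at 0.5877 m, as predicted, and the force is rising gently. Backing off, lifting and looking.

```bash
python3 -m pendant '[[[0,0,0,-0.3,0,0,-1],[0,0,0,-0.8,0,0,-1],[0,0,0,-0.6,0,0,-1],[0,0,0,0,0,0.9,-1],[0,0,0,0,0,0.9,-1],[0,0,0,0,0,0.9,-1],[0,0,0,0,-0.9,0.9,-1],[0,0,0,0,-0.9,0.6,-1]]]'
python3 - <<'E'
from plant import viewer
from h import *
c=viewer.read_camera('top');P=cloud(c);F=c['frame'].astype(int)
cv2.imwrite('pics/t2.png',cv2.resize(c['frame'][95:300,90:470,::-1],None,fx=2.1,fy=2.1,interpolation=2))
m=np.zeros(F.shape[:2],bool);m[235:275,340:380]=1
m&=(F[...,2]>F[...,1]+40)&(P[...,2]>.012);q=P[m];print('purple',m.sum(),q.min(0),q.max(0))
p=P[110:235,165:240].reshape(-1,3);l=p[(p[:,2]>.08)&(p[:,2]<.09)&(abs(p[:,1]-.24)<.03)]
print('lipL x',np.percentile(l[:,0],[1,3,10,50]),len(l))
E
```

```text
time: 7.12
tcp_pos: [0.55, 0.1965, 0.1984]
eef_rot: [-0.032, 3.136, 0.002]
ft_force: [0.3, -0.7, -0.6]
width: 0.003
grip_force: 0.0
purple 174 [ 0.3888919  -0.26419088  0.01203476] [ 0.44249793 -0.20604689  0.05994985]Traceback (most recent call last):
  File "<stdin>", line 8, in <module>
    return _quantile_unchecked(
        a, q, axis, out, overwrite_input, method, keepdims, weights)
    return _ureduce(a,
                    func=_quantile_ureduce_func,
    ...<5 lines>...
                    overwrite_input=overwrite_input,
                    method=method)
    r = func(a, **kwargs)
    result = _quantile(arr,
                       quantiles=q,
    ...<2 lines>...
                       out=out,
                       weights=wgt)
    slices_having_nans = np.isnan(arr[-1, ...])
                                  ~~~^^^^^^^^^
IndexError: index -1 is out of bounds for axis 0 with size 0
```

View pics/t2.png

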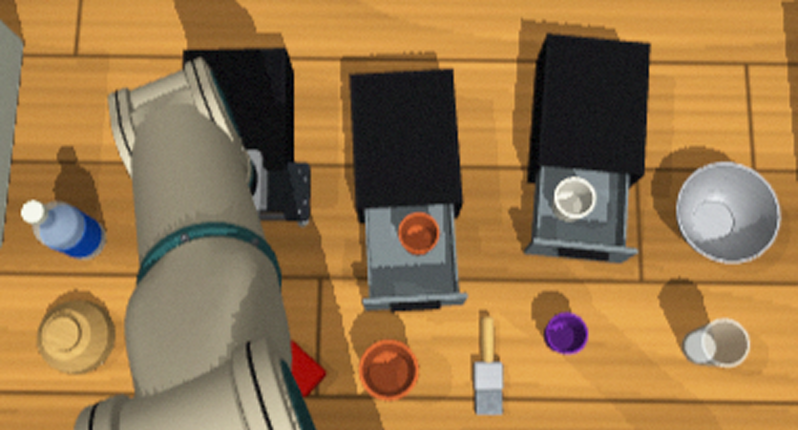

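The arm hides the left drawer for now, so I'll check it later. The middle drawer and all bystanders are unchanged. The purple cup's nearest edge is at x = 0.443, which leaves room in front of the right drawer's lip. Moving over.

```bash
python3 -m pendant '[[[0,0,0,-0.3,-0.99,0,-1],[0,0,0,-0.3,-0.99,0,-1],[0,0,0,-0.3,-0.99,0,-1],[0,0,0,-0.3,-0.99,0,-1],[0,0,0,-0.3,-0.99,0,-1],[0,0,0,-0.3,-0.99,0,-1],[0,0,0,-0.3,-0.99,0,-1],[0,0,-0.13,-0.3,-0.99,0,-1]]]'
python3 -m pendant '[[[0,0,0,0,-0.99,0,-1],[0,0,0,0,-0.99,0,-1],[0,0,0,0,-0.99,0,-1],[0,0,0,0,-0.99,0,-1],[0,0,0,0,-0.99,0,-1],[0,0,0,0,-0.99,0,-1],[0,0,0,0,-0.99,0,-1],[0,0,0,0,-0.99,0,-1]]]'
python3 -m pendant '[[[0,0,0,0,-0.99,0,-1],[0,0,0,0,-0.99,0,-1],[0,0,0,0,0,0,-1],[0,0,0,0,0,0,-1]]]'
python3 - <<'E'
from plant import viewer
from h import *
c=viewer.read_camera('top');P=cloud(c)
cv2.imwrite('pics/t3.png',cv2.resize(c['frame'][95:300,90:470,::-1],None,fx=2.1,fy=2.1,interpolation=2))
p=P[110:235,165:240].reshape(-1,3);l=p[(p[:,2]>.07)&(p[:,2]<.091)&(abs(p[:,1]-.24)<.03)&(p[:,0]<.65)]
print('lipL x',len(l),np.sort(l[:,0])[:6])
E
```

```text
time: 7.83
tcp_pos: [0.4885, -0.0044, 0.1963]
eef_rot: [0.135, 3.136, -0.001]
ft_force: [0.3, -1.6, -0.2]
width: 0.006
grip_force: 0.0
time: 8.5
tcp_pos: [0.4884, -0.2028, 0.1962]
eef_rot: [0.134, 3.137, -0.003]
ft_force: [0.6, 0.6, -0.6]
width: 0.008
grip_force: 0.0
time: 8.83
tcp_pos: [0.4878, -0.2522, 0.1959]
eef_rot: [0.139, 3.138, -0.003]
ft_force: [0.9, 0.5, 0.5]
width: 0.007
grip_force: 0.0
lipL x 91 [0.5977057  0.59772001 0.59808536 0.59860032 0.59880209 0.5988681 ]
```

View pics/t3.png

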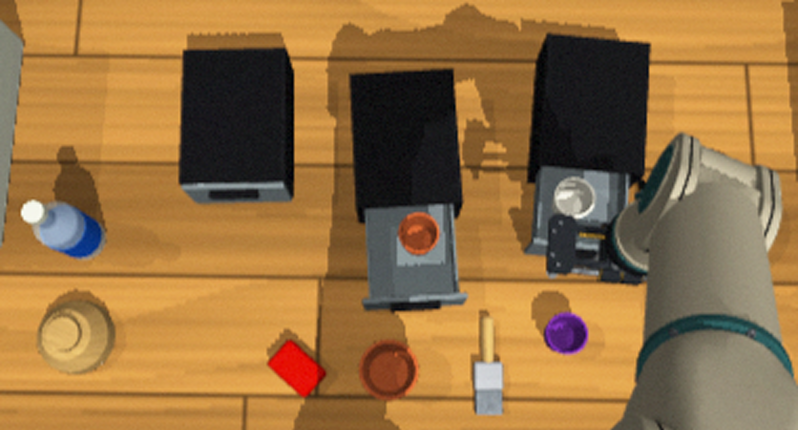

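Left drawer is shut: its lip measures 0.5977 m, against 0.5975 m predicted for shut. The gripper hovers at the right drawer's front. Descending, then pushing along (0.996, -0.087).

```bash
python3 -m pendant '[[[0,0,0,0,0,-0.84,-1],[0,0,0,0,0,-0.84,-1],[0,0,0,0,0,-0.84,-1],[0,0,0,0,0,-0.84,-1],[0,0,0,0,0,-0.84,-1],[0,0,0,0,0,0,-1]]]'
```

```text
time: 9.38
tcp_pos: [0.4863, -0.247, 0.0879]
eef_rot: [-0.128, -3.133, -0.004]
ft_force: [-1.1, -0.1, -0.3]
width: 0.009
grip_force: 0.0
```

```bash
python3 -m pendant '[[[0,0,0,0.2,-0.02,0,-1],[0,0,0,0.2,-0.02,0,-1],[0,0,0,0.15,-0.01,0,-1],[0,0,0,0.1,-0.01,0,-1],[0,0,0,0.1,-0.01,0,-1],[0,0,0,0.1,-0.01,0,-1],[0,0,0,0.1,-0.01,0,-1],[0,0,0,0.1,-0.01,0,-1]]]'
```

```text
time: 10.05
tcp_pos: [0.5139, -0.2521, 0.0911]
eef_rot: [-0.132, -3.138, -0.0]
ft_force: [-2.6, 0.2, 2.2]
width: 0.004
grip_force: 1.1
```

```bash
python3 -m pendant '[[[0,0,0,0.1,-0.01,0,-1],[0,0,0,0.12,-0.01,0,-1],[0,0,0,0.12,-0.01,0,-1],[0,0,0,0.14,-0.01,0,-1],[0,0,0,0.14,-0.01,0,-1],[0,0,0,0.14,-0.01,0,-1],[0,0,0,0.14,-0.01,0,-1],[0,0,0,0.14,-0.01,0,-1]]]'
```

```text
time: 10.72
tcp_pos: [0.5407, -0.2544, 0.0909]
eef_rot: [-0.132, -3.139, 0.001]
ft_force: [-1.9, -1.0, 0.4]
width: 0.003
grip_force: 1.1
```

```bash
python3 -m pendant '[[[0,0,0,0.14,-0.01,0,-1],[0,0,0,0.14,-0.01,0,-1],[0,0,0,0.14,-0.01,0,-1],[0,0,0,0.14,-0.01,0,-1],[0,0,0,0.14,-0.01,0,-1],[0,0,0,0.14,-0.01,0,-1],[0,0,0,0.14,-0.01,0,-1],[0,0,0,0.14,-0.01,0,-1]]]'
```

```text
time: 11.38
tcp_pos: [0.5687, -0.2561, 0.0909]
eef_rot: [-0.132, -3.139, -0.0]
ft_force: [-3.1, -2.0, 0.9]
width: 0.007
grip_force: 1.1
```

```bash
python3 -m pendant '[[[0,0,0,0.14,-0.01,0,-1],[0,0,0,0.14,-0.01,0,-1],[0,0,0,0.14,-0.01,0,-1],[0,0,0,0.12,-0.01,0,-1],[0,0,0,0.12,-0.01,0,-1],[0,0,0,0.1,-0.01,0,-1],[0,0,0,0.08,-0.01,0,-1],[0,0,0,0.06,0,0,-1]]]'
```

```text
time: 12.05
tcp_pos: [0.5911, -0.2578, 0.0909]
eef_rot: [0.132, 3.139, 0.0]
ft_force: [-1.4, -1.5, 0.3]
width: 0.004
grip_force: 1.0
```

```bash
python3 -m pendant '[[[0,0,0,0.06,-0.01,0,-1],[0,0,0,0.06,0,0,-1],[0,0,0,0.06,-0.01,0,-1],[0,0,0,0.06,0,0,-1],[0,0,0,0.05,-0.01,0,-1],[0,0,0,0.05,0,0,-1]]]'
```

```text
time: 12.55
tcp_pos: [0.5995, -0.2585, 0.0909]
eef_rot: [-0.132, -3.139, -0.0]
ft_force: [-2.6, -0.6, -1.3]
width: 0.006
grip_force: 1.0
```

```bash
python3 -m pendant '[[[0,0,0,0.05,-0.01,0,-1],[0,0,0,0.05,0,0,-1],[0,0,0,0.05,-0.01,0,-1],[0,0,0,0.05,0,0,-1],[0,0,0,0.04,0,0,-1],[0,0,0,0.03,0,0,-1]]]'
```

```text
time: 13.05
tcp_pos: [0.6062, -0.2591, 0.091]
eef_rot: [0.132, 3.139, -0.0]
ft_force: [-1.4, -1.6, -0.7]
width: 0.006
grip_force: 1.0
```

```bash
python3 -m pendant '[[[0,0,0,0.03,0,0,-1],[0,0,0,0.03,0,0,-1],[0,0,0,0.03,0,0,-1]]]'
```

```text
time: 13.3
tcp_pos: [0.6084, -0.2593, 0.091]
eef_rot: [-0.132, -3.139, 0.0]
ft_force: [-1.5, -1.1, -0.1]
width: 0.008
grip_force: 1.0
```

```bash
python3 -m pendant '[[[0,0,0,0.03,0,0,-1],[0,0,0,0.03,0,0,-1]]]'
```

```text
time: 13.47
tcp_pos: [0.61, -0.2592, 0.091]
eef_rot: [0.132, 3.139, -0.0]
ft_force: [-2.2, -1.7, -0.2]
width: 0.008
grip_force: 1.0
```

```bash
python3 -m pendant '[[[0,0,0,0.03,0,0,-1],[0,0,0,0.03,0,0,-1]]]'
```

```text
time: 13.63
tcp_pos: [0.6115, -0.2592, 0.091]
eef_rot: [0.132, 3.139, -0.0]
ft_force: [-1.7, -1.4, -0.5]
width: 0.005
grip_force: 1.0
```

```bash
python3 -m pendant '[[[0,0,0,0.03,0,0,-1],[0,0,0,0.03,0,0,-1]]]'
```

```text
time: 13.8
tcp_pos: [0.6119, -0.2592, 0.091]
eef_rot: [-0.132, -3.137, -0.0]
ft_force: [-6.1, -0.5, 4.0]
width: 0.005
grip_force: 3.0
```

```bash
python3 -m pendant '[[[0,0,0,0.03,0,0,-1],[0,0,0,0.03,0,0,-1]]]'
```

```text
time: 13.97
tcp_pos: [0.6119, -0.2592, 0.091]
eef_rot: [-0.133, -3.134, -0.001]
ft_force: [-8.5, -0.0, 5.9]
width: 0.006
grip_force: 4.4
```

At the stop, with force rising to 8.5 N. Backing off, lifting and clearing the view.

```bash
python3 -m pendant '[[[0,0,0,-0.3,0.02,0,-1],[0,0,0,-0.8,0.05,0,-1],[0,0,0,-0.6,0.05,0,-1],[0,0,0,0,0,0.9,-1],[0,0,0,0,0,0.9,-1],[0,0,0,0,0,0.9,-1],[0,0,0,0,0,0.9,-1],[0,0,0,0,0,0.9,-1]]]'
python3 -m pendant '[[[0,0,0,-0.3,0.9,0.4,-1],[0,0,0,-0.3,0.9,0.4,-1],[0,0,0,-0.3,0.9,0,-1],[0,0,0,-0.3,0.9,0,-1],[0,0,0,-0.3,0.9,0,-1],[0,0,0,-0.3,0.9,0,-1],[0,0,0,-0.3,0.9,0,-1],[0,0,0,-0.3,0.9,0,-1]]]'
python3 -m pendant '[[[0,0,0,0,0.9,0,-1],[0,0,0,0,0.9,0,-1],[0,0,0,0,0.9,0,-1],[0,0,0,0,0.9,0,-1],[0,0,0,0,0.9,0,-1],[0,0,0,0,0.9,0,-1],[0,0,0,0,0.9,0,-1],[0,0,0,0,0,0,-1]]]'
python3 - <<'E'
from plant import viewer
from h import *
c=viewer.read_camera('top');P=cloud(c)
cv2.imwrite('pics/t4.png',cv2.resize(c['frame'][95:300,90:470,::-1],None,fx=2.1,fy=2.1,interpolation=2))
def lip(b,th,yc,lo):
    R=np.array([[np.cos(th),-np.sin(th)],[np.sin(th),np.cos(th)]]);p=P[b[1]:b[3],b[0]:b[2]].reshape(-1,3);L=p[:,:2]@R
    m=(p[:,2]>.08)&(p[:,2]<.09)&(abs(L[:,1]-yc)<.03)&(L[:,0]<lo);return m.sum(),np.percentile(L[m,0],3) if m.any() else 0
print('R',lip((336,100,403,222),np.radians(-5.0),-.2078,.68),'expect',.8619-.22)
print('M',lip((250,115,315,245),np.radians(3.304),-.0424,.55),'was .4405')
s=viewer.read_camera('scene');cv2.imwrite('pics/s4.png',s['frame'][:,:,::-1])
E
```

```text
time: 14.63
tcp_pos: [0.5733, -0.2552, 0.2051]
eef_rot: [0.13, 3.135, 0.001]
ft_force: [0.2, 0.0, 0.1]
width: 0.007
grip_force: 0.0
time: 15.3
tcp_pos: [0.5127, -0.074, 0.2241]
eef_rot: [0.13, 3.135, 0.002]
ft_force: [-0.1, 0.0, -0.7]
width: 0.003
grip_force: 0.0
time: 15.97
tcp_pos: [0.5126, 0.0885, 0.2241]
eef_rot: [0.119, 3.136, 0.009]
ft_force: [-0.6, 0.9, -0.1]
width: 0.006
grip_force: 0.0
R (np.int64(88), np.float64(0.642591294202934)) expect 0.6419
M (np.int64(90), np.float64(0.44061931279974326)) was .4405
```

View pics/t4.png

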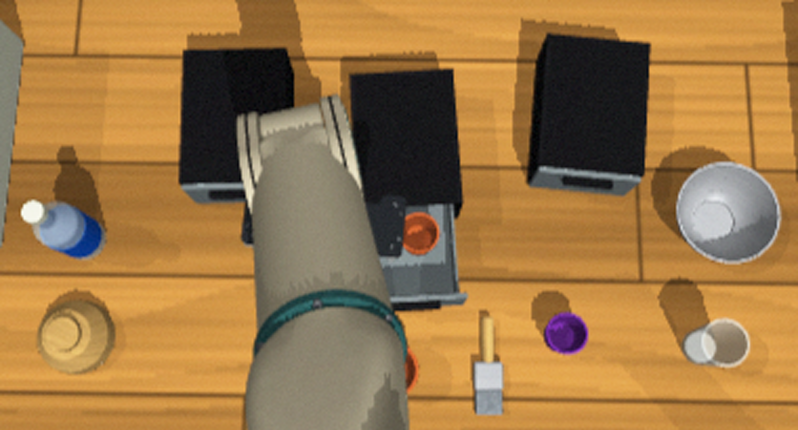

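View pics/s4.png

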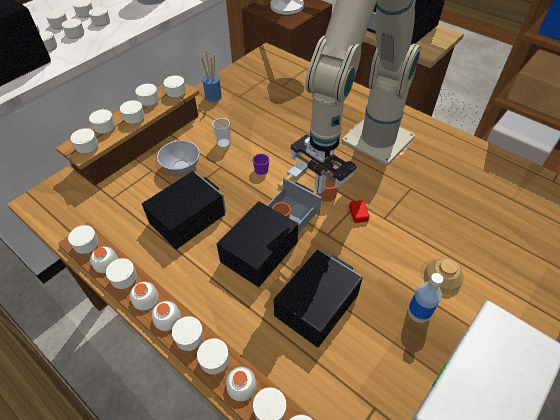

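Both outer drawers are shut. The middle drawer has not moved (lip at 0.4406 m, 0.4405 m before), the bystanders are in place and the arm is clear of everything.

```bash
python3 -c "
from plant import r
print(r.hand_in())"
```

```text
the job is handed in; nothing more can be done
None
```

Both white-cup drawers are pushed fully shut, confirmed in the camera images, with a peak push of about 9 N at the stops; the terracotta cup's drawer is still open where it was, nothing else on the bench was moved, and the job is handed in at about 16 s. The shut drawers hide the white cups, so I could not see them upright at the end, but both drawers were moved slowly and without jolts.

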